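# Finish the crosswise drying stack of slats on the pull-out shelf

### The arm

A 7-joint arm with a two-finger parallel gripper is mounted at the origin on the work surface. World frame = base frame: x ahead of the robot, y to its left, z up, the work surface at z = 0. Lengths are in m, angles in degrees, forces in N, time in s.
With the tool pointing down it reaches from about 0.4 to 0.925 m from the base axis. Payload 4.1 kg.
Tool frame: the origin (TCP) lies between the finger pads; the fingertips stand 8 mm ahead of it and the grasp point (between the pads) lies 11 mm behind it; z points along the fingers, y is the line along which they close (so a half turn about z gives the same grasp; the last joint's range is limited). The gripper opens to 85 mm and grips with 20 to 120 N. Pads are 22 mm wide; open, the fingers measure 114 mm over their backs; the gripper's body (76 mm by 85 mm) begins 54 mm behind the grasp point. The pads swing forward as they close: fully open they stand 13 mm farther back than shut.
Start: joints at [68.239, 22.827, 2.584, 88.041, -1.071, 69.15, -2.905], TCP at [0.18, -0.625, 0.239] pointing down, gripper open.
Joint ranges: [-161.44, 161.44], [-28.35, 127.94], [-78.24, 83.42], [0, 140.83], [-78.03, 258.03], [13.02, 114.36], [-168.23, 168.23]. Speed limits (degrees/s): [147.25, 147.25, 180, 180, 180, 180, 180].

### API

Orientations are given as [roll, pitch, yaw] about the fixed x, y, z axes, in that order (R = Rz(yaw) Ry(pitch) Rx(roll)).
In Python, from station import ctrl gives the robot as it stands.
- The arm moves only by the tool carry_out, never from a script. Its argument "plan" is a list of rows, each an object with "hand": the finger opening in m, from 0 to 0.0854; "translation": the shift along the tool's x, y, z in m, a list of three; "spin": the turn about the tool's z in rad. In form: [{"hand": hand, "translation": [tx, ty, tz], "spin": spin}, ...]. A call has 1 to 8 rows; each row is the pose to reach, as a shift and turn from the pose commanded when the call began, along the tool's axes at that moment; what a row does not reach only later rows make up. A row lasts 1/12 s, in which the tool goes at most 41.7 mm and 7.16 degrees, less where a joint would pass 70% of its speed; a pose out of reach is approached as far as the arm can. A call with a gripper value outside its range is refused whole. The fingers move at their own pace and stop on an object; the grip force is fixed at half the most. Time passes only in rows, so rows that repeat a pose let the fingers close. It gives the time, the measured TCP pose, the force, the opening and the grip force at its end, in the units of the state.
- ctrl.get_state(): the state, without advancing time (a new reading comes with each control period).
- ctrl.camera(name): name is "side" or "top" or "wrist"; returns (picture, depth): 480x640x3 uint8, blue, green, red; 480x640 float32, m along the optical axis (not along the pixel's ray), 0 where there is no reading.
- ctrl.calibration(name): a dict with "fx", "fy", "cx", "cy" (pixels), "view" (4x4, takes a point from world to camera coordinates); the wrist camera has in their place "tool_from_camera" (4x4, takes a point from camera to tool coordinates, whose origin is the TCP and whose axes are the flange's). Camera axes: x right, y down, z forward; pixel columns grow to the right and rows downward; lengths in m; the calibration is good to about 2 mm. A picture is of the moment at which its call begins: read the wrist's pose just before it. calibration takes no time and is no camera call.
- ctrl.sign_off(): hands the job in; it is judged then, once.
The state is a dict: "time": time; "joint_pos": joint angles; "joint_velocities": joint speeds; "effort": joint torques, N m; "eef_pos": TCP position; "tool_rot": TCP orientation; "contact_force": force on the tool from outside, world axes, zero at the start; "ft_torque": the same for the moment, N m; "gripper_width": opening from 0.0 (shut) to 1.0 (fully open); "grip_force": force on a finger pad.
Only numpy, scipy, OpenCV 4.12 (cv2) and the standard library are available. Lean on these libraries where they do the work, as an engineer would, in place of code of your own. Each camera call takes 0.05 s, during which the arm holds its last target. There are 200 camera calls.

### The job

The washed wooden slats are being stacked to dry on the round mat, two to a layer, each layer lying crosswise on the one below. Finish the tower with the three spare slats, one of which stands on edge in the rack: add the slat that is missing from the second layer, across the bare ends of the bottom two and matching its neighbour, then lay the last two flat across the second layer, straight above the two bottom slats, so that the tower is square and its sides line up. Leave the slats already stacked and the other things on the shelf where they are.

Things in the scene. Friction and masses are not known exactly. Their poses are not given: they have to be found in the camera images.
- mat: round black rubber mat, 216 mm across, 4 mm thick, fixed on the white pull-out shelf (shelf top at z = 0.050 m); origin at the centre of its underside, on the shelf, z up. Bottom slats lie along its x axis at y = -50 and +50 mm; the second layer lies along its y axis, one slat at x = -50 mm, the other missing
- gap (a point): on the mat's frame: where the centre of the missing second-layer slat belongs (mat x = +50 mm, 31 mm above the shelf); that slat lies along the mat's y axis
- top_1 (a point): where the centre of one third-layer slat belongs (mat y = -50 mm, 49 mm above the shelf, straight above bottom_1); it lies along the mat's x axis
- top_2 (a point): where the centre of the other third-layer slat belongs (mat y = +50 mm, 49 mm above the shelf, straight above bottom_2); it lies along the mat's x axis
- bottom_1: plain wooden slat 150 x 32 x 18 mm, 55 g, all six alike; origin at its centre, x along its length, y across its width, z through its thickness. Lies in the tower's bottom layer, on the mat
- bottom_2: plain wooden slat 150 x 32 x 18 mm, 55 g, all six alike; origin at its centre, x along its length, y across its width, z through its thickness. Lies in the tower's bottom layer, on the mat
- second_1: plain wooden slat 150 x 32 x 18 mm, 55 g, all six alike; origin at its centre, x along its length, y across its width, z through its thickness. Lies in the tower's second layer, across the two bottom slats
- spare_1: plain wooden slat 150 x 32 x 18 mm, 55 g, all six alike; origin at its centre, x along its length, y across its width, z through its thickness. Spare, lies flat on the shelf left of the tower, nearer the robot
- spare_2: plain wooden slat 150 x 32 x 18 mm, 55 g, all six alike; origin at its centre, x along its length, y across its width, z through its thickness. Spare, lies flat on the shelf left of the tower, farther from the robot
- spare_3: plain wooden slat 150 x 32 x 18 mm, 55 g, all six alike; origin at its centre, x along its length, y across its width, z through its thickness. Starts on edge in the rack, width upright, along the rack's x, centre 22 mm above the shelf. Must be laid flat and retaken across its width; on edge on the bare shelf it stands freely (centre 16 mm up) and topples when pushed near its top
- rack: low grey plastic rack fixed to the shelf right of the tower: base 150 x 70 x 6 mm, with a slotted block at each end (x = 51 to 69 mm either way, 26 mm high over the shelf, 62 mm wide, slot 22 mm wide along x); open between, so that fingers reach the slat's middle. Origin at the centre of its underside, x along the slot
- wastebasket: white lidded wastebasket, 170 mm across, 262 mm high with its lid knob, on the right; origin at the centre of its underside. Bystander
- scrub_block: steel scrubbing block 95 x 60 x 28 mm; origin at the centre of its underside. Bystander
- soap_dish: white ceramic soap dish 85 x 120 x 24 mm; origin at the centre of its underside. Bystander
- scrub_wand: olive-green silicone scrub wand, 183 mm long, 16 mm thick with low nubs on its 45 mm wide head; origin on its underside near the middle, x towards the head. Bystander
Not all that is in view belongs to the job. Leave any turquoise look-alike of the spare_3 alone.

How it is judged:
By the outcome, as a careful person would: the job done as asked, in the order asked, and still so for the second after the job is handed in, with the robot touching nothing.
It also fails if it takes over 72 s, if anything falls off the work surface, if the arm or the gripper's body presses on something with over 40 N, if the wrist force passes 120 N, or if a joint passes its speed limit or range.

## Working session

There is one attempt and no reset: what is moved stays moved. The work goes in short steps, Python scripts to look and compute and a tool call to move; the robot and the scene stay as the last step left them, time stands still between calls to the robot, and variables do not carry over. Pictures are saved under pics/ and viewed, at most 12 in all, crops included, and the job is handed in when it is done.

Besides the shell and the picture viewer there is one more tool, called after "Call:" as name(argument=value, ...), one argument or row to a line, values as JSON. carry_out: Moves the arm, as the interface text tells. Its arguments: {"type":"object","properties":{"plan":{"type":"array","items":{"type":"object","properties":{"hand":{"type":"number"},"translation":{"type":"array","items":{"type":"number"}},"spin":{"type":"number"}}}}},"required":["plan"]}

```bash
mkdir -p pics; ls
cat > h.py <<'E'
import numpy as np, cv2
from station import ctrl
def snap(n,f=None):
    p,d=ctrl.camera(n)
    if f: cv2.imwrite('pics/'+f,p)
    return p,d
def cloud(d,c):
    v,u=np.mgrid[0:480,0:640]
    P=np.stack([(u-c['cx'])/c['fx']*d,(v-c['cy'])/c['fy']*d,d],-1)
    T=np.linalg.inv(np.array(c['view']))
    return P@T[:3,:3].T+T[:3,3]
def ray(u,v,z,c):
    T=np.linalg.inv(np.array(c['view'])); r=T[:3,:3]@np.array([(u-c['cx'])/c['fx'],(v-c['cy'])/c['fy'],1])
    o=T[:3,3]; return o+r*(z-o[2])/r[2]
E
python3 - <<'E'
from h import *
p,d=snap('top','top.png'); q,e=snap('side','side.png')
np.savez('a.npz',p=p,d=d,q=q,e=e)
s=ctrl.get_state(); print(s)
for n in('top','side','wrist'): print(ctrl.calibration(n))
E
```

```text
pics
{'time': 0.1, 'joint_pos': array([68.2390507 , 22.86740884,  2.58002746, 88.10527294, -1.0703754 ,
       69.15177222, -2.9044807 ]), 'joint_velocities': array([-0.03802372, -0.11975511, -0.04469705, -0.15619324, -0.00016973,
       -0.08620915,  0.02419813]), 'effort': array([ 3.39228216e-03, -4.76267767e+01,  1.36980582e+00, -2.54950726e+01,
        1.19831852e-02,  5.01090559e-03,  7.63198528e-06]), 'eef_pos': array([ 0.1800021 , -0.62400665,  0.23838337]), 'tool_rot': array([-1.79899967e+02,  7.77124879e-03,  1.60962466e+01]), 'contact_force': array([-0.00269045,  0.07702187, -0.08335027]), 'ft_torque': array([ 0.02416154, -0.0093564 ,  0.0071062 ]), 'grip_force': 0.0, 'gripper_width': 0.9977698685648119}
{'fx': 472.65480708602365, 'fy': 472.65480708602365, 'cx': 316.360402681922, 'cy': 238.93945787854136, 'view': array([[ 0.02345409, -0.99969895,  0.00720488, -0.07157055],
       [-0.99234914, -0.02415427, -0.12107748,  0.48959681],
       [ 0.12121506, -0.00430999, -0.99261691,  1.29490822],
       [ 0.        ,  0.        ,  0.        ,  1.        ]])}
{'fx': 586.22201348
[... 199 characters left out ...]
1,  4.25787940e-01, -8.17684935e-01,
         2.75822153e-01],
       [ 5.50789364e-01, -6.04350788e-01, -5.75665877e-01,
         1.27356631e+00],
       [ 0.00000000e+00,  0.00000000e+00,  0.00000000e+00,
         1.00000000e+00]])}
{'fx': 331.57154501829507, 'fy': 331.57154501829507, 'cx': 319.4831996472235, 'cy': 232.61647931525562, 'tool_from_camera': array([[-6.04157419e-04, -9.62399140e-01, -2.71638603e-01,
         6.88355145e-02],
       [ 9.99999364e-01, -3.22688422e-04, -1.08085512e-03,
        -5.52855027e-04],
       [ 9.52559404e-04, -2.71639084e-01,  9.62398722e-01,
        -1.34652044e-01],
       [ 0.00000000e+00,  0.00000000e+00,  0.00000000e+00,
         1.00000000e+00]])}
```

View pics/top.png

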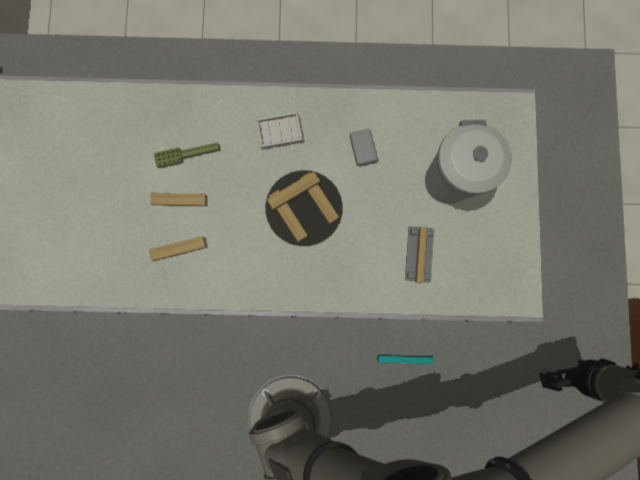

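View pics/side.png

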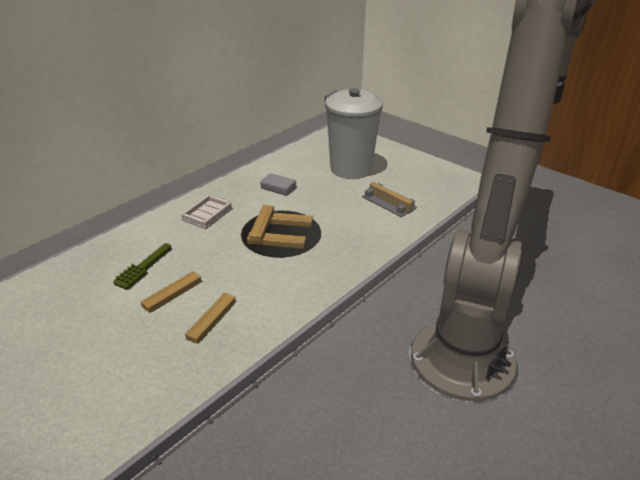

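The top view shows loose slats at (178,200) and (178,248), the tower on the mat at (304,207) with its robot-side slat missing, and the rack with its wooden slat at (422,255). The turquoise look-alike is at (405,358). The wooden slat in the rack fits spare_3, because it is wood and stands in the rack; the turquoise bar lies off the shelf and is left alone.

```bash
cat >> h.py <<'E'
def wood(p):
    h=cv2.cvtColor(p,cv2.COLOR_BGR2HSV)
    return cv2.inRange(h,(8,90,60),(24,255,255))
def rect(P):
    (c,s,a)=cv2.minAreaRect((P[:,:2]*1000).astype(np.float32))
    if s[0]<s[1]: s=s[::-1];a+=90
    return np.round([*c,*s,(a+90)%180-90],1)
E
python3 - <<'E'
from h import *
a=np.load('a.npz')
for n,p,d in(('top',a['p'],a['d']),('side',a['q'],a['e'])):
    c=ctrl.calibration(n); W=cloud(d,c); m=wood(p)
    N,L,S,_=cv2.connectedComponentsWithStats(m)
    for i in range(1,N):
        if S[i,4]<60: continue
        k=L==i; Z=W[k]; 
        print(n,S[i],'z pct',np.round(np.percentile(Z[:,2],[5,25,50,75,95]),4))
        zt=np.percentile(Z[:,2],90)
        # top faces by mask ray casting onto estimated top
        t=Z[np.abs(Z[:,2]-zt)<.006]; print('   top face',len(t),rect(t), np.round(t.mean(0),4))
    h=cv2.cvtColor(p,cv2.COLOR_BGR2GRAY)
    if n=='top':
        k=((h<50)|(m>0)); k[:160]=0;k[255:]=0;k[:,:255]=0;k[:,350:]=0
        cn=max(cv2.findContours(k.astype(np.uint8),0,2)[0],key=cv2.contourArea)
        e=cv2.fitEllipse(cn);print('mat',e,ray(*e[0],.054,c))
        k=W[(W[...,2]>.045)&(W[...,2]<.055)];print('shelf z',np.median(k[:,2]))
b=cv2.resize(a['p'][210:300,370:460],(540,540),interpolation=2)
b2=cv2.resize(a['p'][160:250,255:355],(600,540),interpolation=2)
cv2.imwrite('pics/crop.png',np.hstack([b[:360,90:450],b2[:360,:430]]) if 0 else cv2.resize(np.hstack([b,b2]),(800,379)))
E
```

```text
top [ 267  172   72   70 1732] z pct [0.0659 0.0706 0.0738 0.0883 0.0923]
   top face 629 [617.8   6.4 149.5  33.4 -57.8] [0.6172 0.0071 0.0895]
top [151 194  54  11 575] z pct [0.0632 0.0656 0.0674 0.0693 0.072 ]
   top face 471 [587.8 324.  147.9  29.1 -88.7] [0.588  0.3238 0.0683]
top [416 228  11  55 380] z pct [0.0795 0.085  0.087  0.0888 0.0912]
   top face 317 [ 449.7 -341.3  144.6   17.2   -4.5] [ 0.4499 -0.3413  0.0877]
top [150 237  55  23 598] z pct [0.0629 0.0659 0.0677 0.0694 0.0722]
   top face 491 [452.4 317.2 147.1  28.7 -74.5] [0.4526 0.3172 0.0684]
top [629 299  11  16 144] z pct [-0.2648 -0.2514 -0.2373 -0.2232 -0.2125]
   top face 30 [  324.9 -1124.6    45.7     7.7     1.4] [ 0.3254 -1.1237 -0.2167]
mat ((302.5718078613281, 206.04730224609375), (59.640079498291016, 62.02434539794922), 156.31861877441406) [ 0.57923205 -0.01933904  0.054     ]
shelf z 0.04976540489253123
side [  537     0   103   199 14327] z pct [-0.0686  0.0381  0.1757  0.3298  0.4718]
   top face 224 [  209.3 -1122.8   168.7    28.2     1.5] [ 0.2064 -1.1247  0.4336]
side [370 182  43  30 449] z pct [0.0606 0.0721 0.0803 0.0862 0.0897]
   top face 192 [ 445.8 -339.6  146.5   24.5   -1.8] [ 0.4449 -0.3385  0.0867]
side [ 247  205   66   43 1557] z pct [0.0556 0.0659 0.0709 0.0847 0.0908]
   top face 398 [615.6   8.3 154.6  33.6 -57.1] [0.6106 0.0141 0.0889]
side [141 272  60  40 839] z pct [0.0527 0.0616 0.0659 0.0679 0.0697]
   top face 592 [586.8 325.9 151.8  34.7  89.7] [0.5857 0.3288 0.067 ]
side [186 293  49  50 892] z pct [0.0537 0.0634 0.0665 0.0681 0.0699]
   top face 670 [450.6 320.2 152.5  32.4 -74.5] [0.4493 0.3229 0.0672]
```

View pics/crop.png

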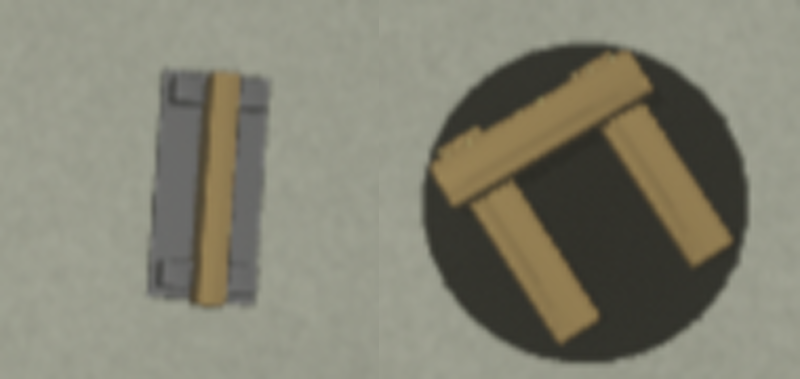

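The crop confirms spare_3 as the wooden slat on edge in the grey rack, running nearly along world x. It also shows that the bare ends of the bottom two slats are on the robot's side. I'll move to the rack first.

```bash
cat >> h.py <<'E'
def go(x,y,z,yaw):
    s=ctrl.get_state();p=s['eef_pos'];a0=s['tool_rot'][2];a=np.radians(a0)
    d=np.array([x,y,z])-p; c,n=np.cos(a),np.sin(a)
    sp=-((yaw-a0+180)%360-180)
    print('now',np.round(p,4),np.round(s['tool_rot'],2),'t',round(s['time'],2),'w',round(s['gripper_width'],3),'F',np.round(s['contact_force'],1),'grip',round(s['grip_force'],1))
    print('shift',np.round([c*d[0]+n*d[1],n*d[0]-c*d[1],-d[2]],4),'spin',round(np.radians(sp),4))
def wcal():
    s=ctrl.get_state();c=dict(ctrl.calibration('wrist'))
    from scipy.spatial.transform import Rotation as R
    T=np.eye(4);T[:3,:3]=R.from_euler('xyz',s['tool_rot'],degrees=True).as_matrix();T[:3,3]=s['eef_pos']
    c['view']=np.linalg.inv(T@np.array(c['tool_from_camera']));return c
def wrist(f=None,ztop=None,tol=.005):
    c=wcal();p,d=snap('wrist',f);W=cloud(d,c);m=wood(p)
    N,L,S,C=cv2.connectedComponentsWithStats(m)
    for i in range(1,N):
        if S[i,4]<400: continue
        k=L==i
        for zt in ([ztop] if np.isscalar(ztop) else ztop):
            q=k&(np.abs(W[...,2]-zt)<tol)
            if q.sum()<150: continue
            n2,l2,s2,_=cv2.connectedComponentsWithStats(q.astype(np.uint8))
            for j in range(1,n2):
                if s2[j,4]<150: continue
                v,u=np.nonzero(l2==j)
                # cast mask pixels to the plane of the top face
                P=np.array([ray(a,b,zt,c) for a,b in zip(u,v)])
                print('px',np.round([u.mean(),v.mean()]),'n',len(u),'z',round(float(np.median(W[l2==j][:,2])),4),'ztop',zt,'rect',rect(P))
    return p,d,c
E
python3 -c "
from h import *
go(.448,-.340,.2,-4)"
```

```text
now [ 0.18   -0.624   0.2384] [-1.799e+02  1.000e-02  1.610e+01] t 0.1 w 0.998 F [-0.   0.1 -0.1] grip 0.0
shift [ 0.3362 -0.1986  0.0384] spin 0.3507
```

Call:
carry_out(
  plan=[
    {"hand":0.06,"translation":[0.336,-0.2,0.039],"spin":0.35},
    {"hand":0.06,"translation":[0.336,-0.2,0.039],"spin":0.35},
    {"hand":0.06,"translation":[0.336,-0.2,0.039],"spin":0.35},
    {"hand":0.06,"translation":[0.336,-0.2,0.039],"spin":0.35},
    {"hand":0.06,"translation":[0.336,-0.2,0.039],"spin":0.35},
    {"hand":0.06,"translation":[0.336,-0.2,0.039],"spin":0.35},
    {"hand":0.06,"translation":[0.336,-0.2,0.039],"spin":0.35},
    {"hand":0.06,"translation":[0.336,-0.2,0.039],"spin":0.35},
  ],
)

```text
time: 0.77
eef_pos: [0.4074, -0.3811, 0.2059]
tool_rot: [-180.0, 0.0, -4.0]
contact_force: [0.3, -0.2, 0.3]
gripper_width: 0.706
grip_force: 0.0
```

Call:
carry_out(
  plan=[
    {"hand":0.06,"translation":[0.038,-0.044,0.006],"spin":0.0},
    {"hand":0.06,"translation":[0.038,-0.044,0.006],"spin":0.0},
    {"hand":0.06,"translation":[0.038,-0.044,0.006],"spin":0.0},
    {"hand":0.06,"translation":[0.038,-0.044,0.006],"spin":0.0},
  ],
)

```text
time: 1.1
eef_pos: [0.448, -0.3405, 0.1998]
tool_rot: [-180.0, 0.1, -3.8]
contact_force: [-0.9, -0.9, -0.2]
gripper_width: 0.702
grip_force: 0.0
```

```bash
python3 -c "
from h import *
wrist('w1.png',.088,.006)
go(.448,-.340,.070,-4)"
```

```text
px [323. 217.] n 4190 z 0.088 ztop 0.088 rect [ 451.  -342.2  147.1   17.5   -4.1]
now [ 0.4468 -0.3421  0.1999] [ 1.7997e+02  7.0000e-02 -3.9600e+00] t 1.15 w 0.707 F [ 0.1 -1.2  0.9] grip 0.0
shift [ 0.001  -0.0022  0.1299] spin 0.0006
```

View pics/w1.png

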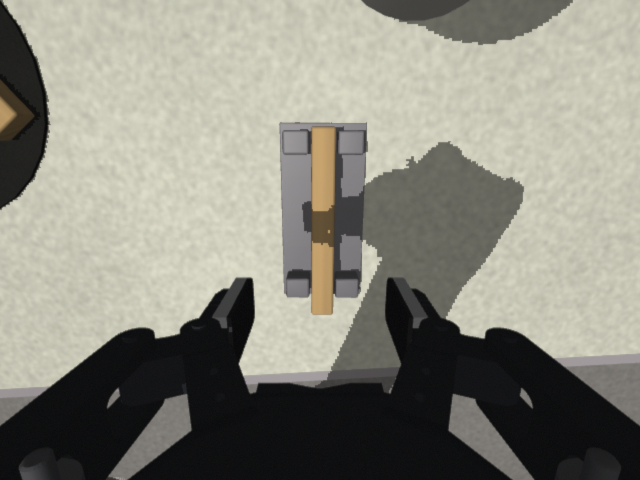

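The wrist view shows the slat at (323,217), centred between the fingertips at (245,285) and (395,285) and parallel to the tool's x axis. I'll go straight down and grip it.

Call:
carry_out(
  plan=[
    {"hand":0.06,"translation":[0.003,0.0,0.04],"spin":0.0},
    {"hand":0.06,"translation":[0.003,0.0,0.08],"spin":0.0},
    {"hand":0.06,"translation":[0.003,0.0,0.11],"spin":0.0},
    {"hand":0.06,"translation":[0.003,0.0,0.129],"spin":0.0},
    {"hand":0.0,"translation":[0.003,0.0,0.129],"spin":0.0},
    {"hand":0.0,"translation":[0.003,0.0,0.129],"spin":0.0},
    {"hand":0.0,"translation":[0.003,0.0,0.129],"spin":0.0},
    {"hand":0.0,"translation":[0.003,0.0,0.129],"spin":0.0},
  ],
)

```text
time: 1.82
eef_pos: [0.4515, -0.3437, 0.0736]
tool_rot: [179.8, -0.2, -4.0]
contact_force: [-0.8, 0.0, 0.5]
gripper_width: 0.196
grip_force: 61.6
```

Call:
carry_out(
  plan=[
    {"hand":0.0,"translation":[0.0,0.0,-0.03],"spin":0.0},
    {"hand":0.0,"translation":[0.0,0.0,-0.05],"spin":0.0},
    {"hand":0.0,"translation":[-0.002,-0.04,-0.05],"spin":0.0},
    {"hand":0.0,"translation":[-0.004,-0.08,-0.05],"spin":0.0},
    {"hand":0.0,"translation":[-0.01,-0.12,-0.04],"spin":0.0},
    {"hand":0.0,"translation":[-0.01,-0.14,-0.03],"spin":0.0},
    {"hand":0.0,"translation":[-0.01,-0.14,-0.01],"spin":0.0},
    {"hand":0.0,"translation":[-0.01,-0.14,-0.01],"spin":0.0},
  ],
)

```text
time: 2.48
eef_pos: [0.4492, -0.1995, 0.0804]
tool_rot: [-180.0, 0.1, -3.8]
contact_force: [-0.4, -0.5, 0.1]
gripper_width: 0.195
grip_force: 61.7
```

```bash
python3 -c "
from h import *
q,e=snap('side','s2.png');cv2.imwrite('pics/s2c.png',cv2.resize(q[150:300,250:450],(800,600)))
go(.45,-.2,.0685,-4)"
```

```text
now [ 0.4497 -0.2012  0.0815] [ 1.7999e+02  6.0000e-02 -3.9000e+00] t 2.53 w 0.198 F [-1.2 -0.8 -0.3] grip 61.7
shift [ 0.0002 -0.0012  0.013 ] spin 0.0017
```

View pics/s2c.png

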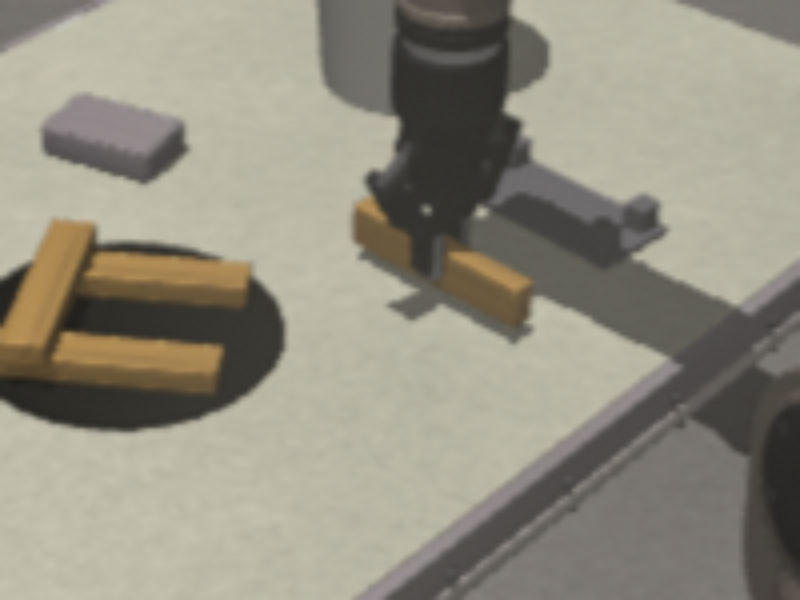

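The slat hangs level in the fingers about 15 mm above the bare shelf, clear of the mat. I'll lower it and let go.

Call:
carry_out(
  plan=[
    {"hand":0.0,"translation":[0.0,0.0,0.01],"spin":0.0},
    {"hand":0.0,"translation":[0.0,0.0,0.0155],"spin":0.0},
    {"hand":0.0,"translation":[0.0,0.0,0.0155],"spin":0.0},
    {"hand":0.03,"translation":[0.0,0.0,0.0155],"spin":0.0},
    {"hand":0.065,"translation":[0.0,0.0,0.0155],"spin":0.0},
    {"hand":0.065,"translation":[0.0,0.0,0.0155],"spin":0.0},
    {"hand":0.065,"translation":[0.0,0.0,0.005],"spin":0.0},
    {"hand":0.065,"translation":[0.0,0.0,0.005],"spin":0.0},
  ],
)

```text
time: 3.2
eef_pos: [0.4513, -0.2022, 0.0778]
tool_rot: [179.9, -0.1, -4.0]
contact_force: [-0.1, 0.1, 0.7]
gripper_width: 0.761
grip_force: 0.0
```

```bash
python3 -c "
from h import *
p,d,c=wrist('w3.png',[.082,.068],.006)
go(.45,-.2,.076,-4)"
```

```text
px [43. 64.] n 8814 z 0.0719 ztop 0.068 rect [556.7 -96.2  44.8  36.4  33. ]
px [322. 250.] n 10790 z 0.082 ztop 0.082 rect [ 466.4 -203.6  117.7   17.5   -4.1]
now [ 0.4512 -0.202   0.0774] [ 1.7995e+02 -1.4000e-01 -3.9700e+00] t 3.25 w 0.76 F [-0.5  0.  -0. ] grip 0.0
shift [-0.0013 -0.002   0.0014] spin 0.0005
```

View pics/w3.png

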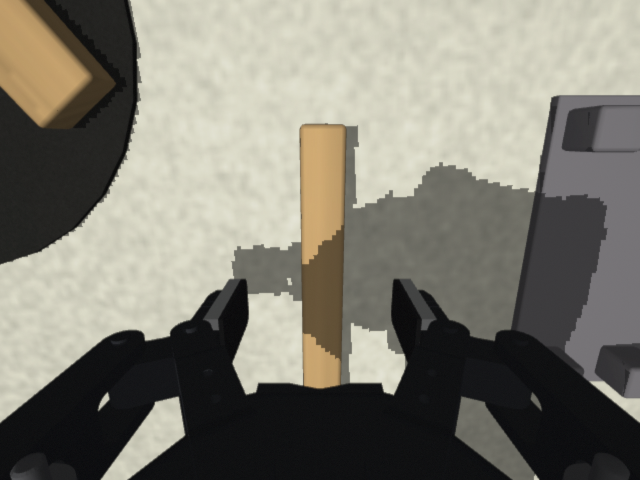

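The slat stands freely on edge with its top face at (322,250). The open fingers sit either side of it, and their tips are about 2 mm behind the TCP at this opening. I'll lower 4 mm and push it over towards +y with the outer finger.

Call:
carry_out(
  plan=[
    {"hand":0.065,"translation":[0.0,0.0,0.004],"spin":0.0},
    {"hand":0.065,"translation":[0.0,-0.018,0.004],"spin":0.0},
    {"hand":0.065,"translation":[0.0,-0.025,0.004],"spin":0.0},
    {"hand":0.065,"translation":[0.0,-0.031,0.004],"spin":0.0},
    {"hand":0.065,"translation":[0.0,-0.037,0.004],"spin":0.0},
    {"hand":0.065,"translation":[0.0,-0.043,0.004],"spin":0.0},
    {"hand":0.065,"translation":[0.0,-0.048,0.004],"spin":0.0},
    {"hand":0.065,"translation":[0.0,-0.048,0.0],"spin":0.0},
  ],
)

```text
time: 3.92
eef_pos: [0.4531, -0.1523, 0.0758]
tool_rot: [-180.0, 0.1, -3.9]
contact_force: [0.0, -0.2, 0.3]
gripper_width: 0.765
grip_force: 0.0
```

```bash
python3 -c "
from h import *
p,d,c=wrist('w4.png',[.082,.068],.006)
go(.45,-.16,.2,-4)"
```

```text
px [148.  51.] n 11176 z 0.0719 ztop 0.068 rect [563.  -91.2  58.7  33.4  34.2]
px [371. 246.] n 17650 z 0.068 ztop 0.068 rect [ 460.1 -175.6  134.    31.6   -4.1]
px [ 19. 211.] n 3141 z 0.071 ztop 0.068 rect [498.  -26.   46.5  23.8 -18.7]
now [ 0.4538 -0.1533  0.0769] [ 1.7999e+02 -2.0000e-02 -3.9000e+00] t 3.97 w 0.759 F [-0.1  0.3  1.2] grip 0.0
shift [-0.0033  0.007  -0.1231] spin 0.0017
```

The slat has toppled flat at (460,-176) mm with its top at 0.068. Next I'll view the tower from above on the way to spare_1.

Call:
carry_out(
  plan=[
    {"hand":0.065,"translation":[0.0,0.0,-0.04],"spin":0.0},
    {"hand":0.065,"translation":[0.0,0.0,-0.08],"spin":-0.12},
    {"hand":0.065,"translation":[0.02,-0.02,-0.11],"spin":-0.24},
    {"hand":0.065,"translation":[0.04,-0.04,-0.14],"spin":-0.36},
    {"hand":0.065,"translation":[0.06,-0.06,-0.17],"spin":-0.48},
    {"hand":0.065,"translation":[0.085,-0.1,-0.193],"spin":-0.6},
    {"hand":0.065,"translation":[0.085,-0.1,-0.193],"spin":-0.7},
    {"hand":0.065,"translation":[0.085,-0.1,-0.193],"spin":-0.7},
  ],
)

```text
time: 4.63
eef_pos: [0.5482, -0.0563, 0.2719]
tool_rot: [179.9, -0.3, 36.6]
contact_force: [-1.4, -0.3, 0.5]
gripper_width: 0.76
grip_force: 0.0
```

Call:
carry_out(
  plan=[
    {"hand":0.065,"translation":[0.0,0.0,0.0],"spin":0.0},
    {"hand":0.065,"translation":[0.0,0.0,0.0],"spin":0.0},
  ],
)

```text
time: 4.8
eef_pos: [0.5441, -0.0616, 0.2683]
tool_rot: [-180.0, 0.1, 35.9]
contact_force: [-0.5, -0.4, -0.7]
gripper_width: 0.765
grip_force: 0.0
```

```bash
python3 -c "
from h import *
p,d,c=wrist('w5.png',[.09,.072],.004)
k=(cv2.cvtColor(p,6)<70).astype(np.uint8)
go(.451,.319,.2,105.5)"
```

```text
px [306. 102.] n 6478 z 0.09 ztop 0.09 rect [617.4   7.  148.7  31.9 -57.5]
px [255.  75.] n 291 z 0.072 ztop 0.072 rect [609.8  59.9  31.1   7.  -56.4]
px [363.  84.] n 209 z 0.0718 ztop 0.072 rect [661.9 -23.6  31.6   5.3 -56.1]
px [256. 173.] n 3548 z 0.072 ztop 0.072 rect [533.5   9.4 108.1  31.6  33.6]
px [356. 180.] n 3551 z 0.0719 ztop 0.072 rect [586.1 -74.8 109.9  32.   34.1]
px [352. 330.] n 1168 z 0.0684 ztop 0.072 rect [ 453.6 -172.5  142.9   29.5   -4.1]
now [ 0.5439 -0.0618  0.2682] [-1.7997e+02  1.5000e-01  3.5910e+01] t 4.85 w 0.765 F [-0.4  0.6 -0. ] grip 0.0
shift [ 0.1481 -0.3629  0.0682] spin -1.2146
```

View pics/w5.png

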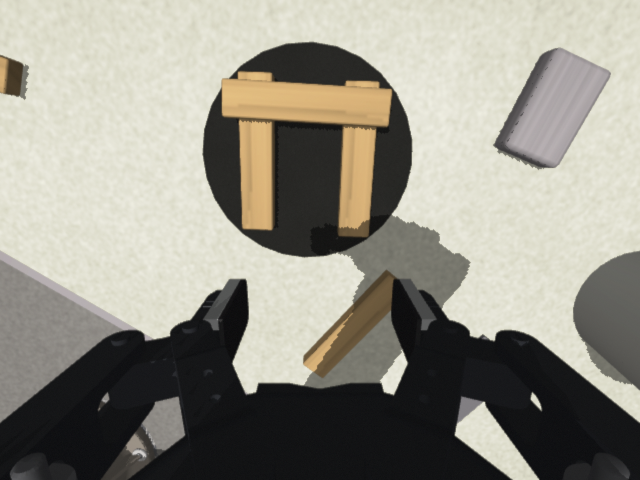

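The tower view shows second_1 at (306,102) and the bottom slats at (256,173) and (356,180). The near ends are bare, and the tower axis runs at about 33°. Next is spare_1.

Call:
carry_out(
  plan=[
    {"hand":0.065,"translation":[0.148,-0.363,0.068],"spin":-1.215},
    {"hand":0.065,"translation":[0.148,-0.363,0.068],"spin":-1.215},
    {"hand":0.065,"translation":[0.148,-0.363,0.068],"spin":-1.215},
    {"hand":0.065,"translation":[0.148,-0.363,0.068],"spin":-1.215},
    {"hand":0.065,"translation":[0.148,-0.363,0.068],"spin":-1.215},
    {"hand":0.065,"translation":[0.148,-0.363,0.068],"spin":-1.215},
    {"hand":0.065,"translation":[0.148,-0.363,0.068],"spin":-1.215},
    {"hand":0.065,"translation":[0.148,-0.363,0.068],"spin":-1.215},
  ],
)

```text
time: 5.52
eef_pos: [0.4653, 0.2584, 0.2113]
tool_rot: [-180.0, 0.1, 93.6]
contact_force: [1.4, -0.7, 0.0]
gripper_width: 0.758
grip_force: 0.0
```

```bash
python3 -c "
from h import *
go(.451,.319,.2,105.5)"
```

```text
now [0.4653 0.2584 0.2113] [-1.7997e+02  1.1000e-01  9.3560e+01] t 5.52 w 0.758 F [ 1.4 -0.7  0. ] grip 0.0
shift [ 0.0614 -0.0105  0.0113] spin -0.2083
```

Call:
carry_out(
  plan=[
    {"hand":0.065,"translation":[0.061,-0.01,0.011],"spin":-0.208},
    {"hand":0.065,"translation":[0.061,-0.01,0.011],"spin":-0.208},
    {"hand":0.065,"translation":[0.061,-0.01,0.011],"spin":-0.208},
    {"hand":0.065,"translation":[0.061,-0.01,0.011],"spin":-0.208},
    {"hand":0.065,"translation":[0.061,-0.01,0.011],"spin":-0.208},
  ],
)

```text
time: 5.93
eef_pos: [0.453, 0.3168, 0.2005]
tool_rot: [-179.9, 0.1, 105.1]
contact_force: [0.6, -0.4, 0.2]
gripper_width: 0.757
grip_force: 0.0
```

```bash
python3 -c "
from h import *
wrist('w6.png',.068)
go(.451,.319,.062,105.5)"
```

```text
px [321. 214.] n 6520 z 0.0679 ztop 0.068 rect [452.9 320.1 147.3  31.  -74.2]
px [480. 242.] n 5793 z 0.0678 ztop 0.068 rect [587.  330.6 138.1  33.6 -89.9]
now [0.4534 0.3166 0.2008] [-1.7996e+02  1.2000e-01  1.0509e+02] t 5.98 w 0.76 F [ 0.  -0.2 -0.3] grip 0.0
shift [ 0.003  -0.0016  0.1388] spin -0.0072
```

Call:
carry_out(
  plan=[
    {"hand":0.06,"translation":[0.003,0.0,0.04],"spin":-0.011},
    {"hand":0.06,"translation":[0.003,0.0,0.08],"spin":-0.011},
    {"hand":0.055,"translation":[0.003,0.0,0.12],"spin":-0.011},
    {"hand":0.055,"translation":[0.003,0.0,0.14],"spin":-0.011},
    {"hand":0.055,"translation":[0.003,0.0,0.141],"spin":-0.011},
    {"hand":0.0,"translation":[0.003,0.0,0.141],"spin":-0.011},
    {"hand":0.0,"translation":[0.003,0.0,0.141],"spin":-0.011},
    {"hand":0.0,"translation":[0.003,0.0,0.141],"spin":-0.011},
  ],
)

```text
time: 6.65
eef_pos: [0.4532, 0.3225, 0.0624]
tool_rot: [179.8, -0.0, 105.9]
contact_force: [0.2, -0.6, -0.1]
gripper_width: 0.357
grip_force: 61.7
```

```bash
python3 -c "
from h import *
go(.5352,-.0489,.18,123.2)"
```

```text
now [0.4532 0.3225 0.0624] [ 1.7979e+02 -2.0000e-02  1.0590e+02] t 6.65 w 0.357 F [ 0.2 -0.6 -0.1] grip 61.7
shift [-0.3796 -0.0229 -0.1176] spin -0.3019
```

Call:
carry_out(
  plan=[
    {"hand":0.0,"translation":[0.0,0.0,-0.04],"spin":0.0},
    {"hand":0.0,"translation":[-0.01,0.0,-0.08],"spin":0.0},
    {"hand":0.0,"translation":[-0.04,-0.003,-0.1],"spin":-0.05},
    {"hand":0.0,"translation":[-0.08,-0.005,-0.11],"spin":-0.1},
    {"hand":0.0,"translation":[-0.12,-0.01,-0.11],"spin":-0.15},
    {"hand":0.0,"translation":[-0.16,-0.01,-0.11],"spin":-0.2},
    {"hand":0.0,"translation":[-0.2,-0.015,-0.11],"spin":-0.25},
    {"hand":0.0,"translation":[-0.24,-0.018,-0.11],"spin":-0.3},
  ],
)

```text
time: 7.32
eef_pos: [0.501, 0.0845, 0.1722]
tool_rot: [179.9, 0.2, 123.3]
contact_force: [0.2, 0.1, -0.9]
gripper_width: 0.358
grip_force: 61.8
```

```bash
python3 -c "
from h import *
go(.5352,-.0489,.17,123.2)"
```

```text
now [0.501  0.0845 0.1722] [1.7986e+02 1.5000e-01 1.2331e+02] t 7.32 w 0.358 F [ 0.2  0.1 -0.9] grip 61.8
shift [-0.1303 -0.0446  0.0022] spin 0.0019
```

Call:
carry_out(
  plan=[
    {"hand":0.0,"translation":[-0.04,-0.014,0.002],"spin":0.0},
    {"hand":0.0,"translation":[-0.08,-0.028,0.01],"spin":0.0},
    {"hand":0.0,"translation":[-0.115,-0.04,0.02],"spin":0.0},
    {"hand":0.0,"translation":[-0.13,-0.045,0.03],"spin":0.0},
    {"hand":0.0,"translation":[-0.13,-0.045,0.04],"spin":0.0},
    {"hand":0.0,"translation":[-0.13,-0.045,0.04],"spin":0.0},
    {"hand":0.0,"translation":[-0.13,-0.045,0.04],"spin":0.0},
  ],
)

```text
time: 7.9
eef_pos: [0.5336, -0.0452, 0.1307]
tool_rot: [180.0, -0.0, 123.3]
contact_force: [0.6, 0.2, -0.3]
gripper_width: 0.356
grip_force: 61.8
```

```bash
python3 -c "
from h import *
s=ctrl.get_state()
wrist('w7.png',[.09,.072,s['eef_pos'][2]+.006],.005)
go(.5352,-.0489,.085,123.2)"
```

```text
px [497. 231.] n 12055 z 0.0899 ztop 0.09 rect [609.1  16.3 125.6  34.  -57.5]
px [414. 180.] n 5937 z 0.072 ztop 0.072 rect [556.9  19.3  65.1  62.7 -58.3]
px [428. 310.] n 915 z 0.0719 ztop 0.072 rect [613.  -23.7  57.4  31.2  83.7]
px [319. 253.] n 19208 z 0.1366 ztop 0.13668270645635333 rect [525.1 -32.1 113.5  31.5 -56.8]
px [ 72. 316.] n 4871 z 0.0679 ztop 0.072 rect [ 425.4 -168.1   88.6   31.1   -4. ]
now [ 0.534  -0.0447  0.1312] [179.92   0.   123.35] t 7.95 w 0.357 F [-1.2 -0.3 -0.4] grip 61.8
shift [-0.0041 -0.0013  0.0462] spin 0.0027
```

View pics/w7.png

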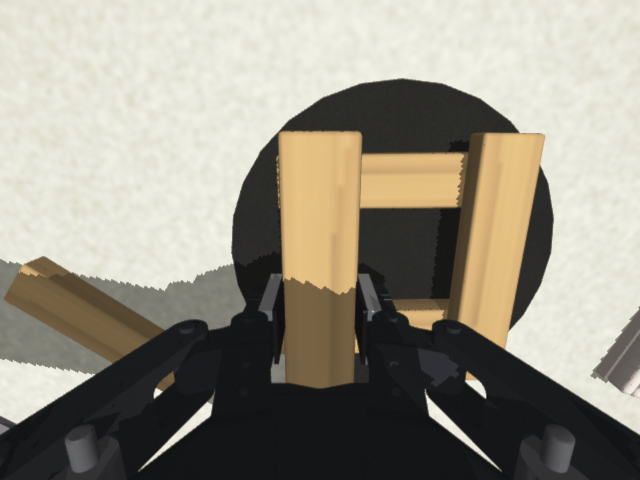

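The wrist view shows the held slat at (319,253) parallel to second_1 at (497,231), with their far ends flush. It needs about 2.5 mm more spacing, which I'll add on the way down.

Call:
carry_out(
  plan=[
    {"hand":0.0,"translation":[-0.0006,-0.0025,0.015],"spin":0.003},
    {"hand":0.0,"translation":[-0.0006,-0.0025,0.03],"spin":0.003},
    {"hand":0.0,"translation":[-0.0006,-0.0025,0.04],"spin":0.003},
    {"hand":0.0,"translation":[-0.0006,-0.0025,0.044],"spin":0.003},
    {"hand":0.0,"translation":[-0.0006,-0.0025,0.044],"spin":0.003},
    {"hand":0.0,"translation":[-0.0006,-0.0025,0.044],"spin":0.003},
  ],
)

```text
time: 8.45
eef_pos: [0.5325, -0.0481, 0.0869]
tool_rot: [180.0, 0.0, 123.1]
contact_force: [-0.6, -0.0, -0.1]
gripper_width: 0.357
grip_force: 61.8
```

```bash
python3 -c "
from h import *
go(.5352,-.0489,.0846,123.2)
s=ctrl.get_state()
wrist('w8.png',[.09],.006)
go(.5352,-.0489,.0846,123.2)"
```

```text
now [ 0.5325 -0.0481  0.0869] [1.7996e+02 2.0000e-02 1.2308e+02] t 8.45 w 0.357 F [-0.6 -0.  -0.1] grip 61.8
shift [-0.0021  0.0018  0.0023] spin -0.0021
px [558. 241.] n 19828 z 0.0899 ztop 0.09 rect [606.3  19.2 117.4  35.2 -57.5]
px [319. 253.] n 19255 z 0.0928 ztop 0.09 rect [524.8 -35.9 116.1  32.2 -57. ]
now [ 0.5328 -0.0483  0.0871] [1.7993e+02 5.0000e-02 1.2305e+02] t 8.5 w 0.357 F [-0.2  0.1 -0.2] grip 61.8
shift [-0.0018  0.0017  0.0025] spin -0.0026
```

Call:
carry_out(
  plan=[
    {"hand":0.0,"translation":[0.0008,-0.0007,0.0026],"spin":0.0},
    {"hand":0.0,"translation":[0.0008,-0.0007,0.0026],"spin":0.0},
    {"hand":0.0,"translation":[0.0008,-0.0007,0.0026],"spin":0.0},
    {"hand":0.045,"translation":[0.0008,-0.0007,0.0026],"spin":0.0},
    {"hand":0.05,"translation":[0.0008,-0.0007,0.0026],"spin":0.0},
    {"hand":0.05,"translation":[0.0008,-0.0007,-0.03],"spin":0.0},
    {"hand":0.05,"translation":[0.0008,-0.0007,-0.07],"spin":0.0},
    {"hand":0.06,"translation":[0.0008,-0.0007,-0.1],"spin":0.0},
  ],
)

```text
time: 9.17
eef_pos: [0.5314, -0.0484, 0.1884]
tool_rot: [179.9, 0.0, 123.0]
contact_force: [1.2, -0.0, -0.3]
gripper_width: 0.698
grip_force: 0.0
```

```bash
python3 -c "
from h import *
wrist('w9.png',[.09],.006)
go(.587,.326,.2,90)"
```

```text
px [459. 222.] n 8505 z 0.0899 ztop 0.09 rect [615.4   7.1 148.   33.8 -57.4]
px [319. 229.] n 8401 z 0.0899 ztop 0.09 rect [532.4 -49.9 148.1  31.7 -57.1]
now [ 0.5355 -0.0482  0.1944] [179.48   0.45 123.01] t 9.22 w 0.699 F [1.9 0.3 2.9] grip 0.0
shift [ 0.2857  0.2471 -0.0056] spin 0.5762
```

The gap slat is down: 100.6 mm from second_1, parallel within 0.3°, and within a couple of millimetres lengthwise. Next is spare_2.

Call:
carry_out(
  plan=[
    {"hand":0.065,"translation":[0.286,0.247,-0.006],"spin":0.57},
    {"hand":0.065,"translation":[0.286,0.247,-0.006],"spin":0.57},
    {"hand":0.065,"translation":[0.286,0.247,-0.006],"spin":0.57},
    {"hand":0.065,"translation":[0.286,0.247,-0.006],"spin":0.57},
    {"hand":0.065,"translation":[0.286,0.247,-0.006],"spin":0.57},
    {"hand":0.065,"translation":[0.286,0.247,-0.006],"spin":0.57},
    {"hand":0.065,"translation":[0.286,0.247,-0.006],"spin":0.57},
    {"hand":0.065,"translation":[0.286,0.247,-0.006],"spin":0.57},
  ],
)

```text
time: 9.88
eef_pos: [0.5741, 0.2659, 0.1912]
tool_rot: [180.0, 0.0, 90.3]
contact_force: [0.8, 0.1, -0.3]
gripper_width: 0.763
grip_force: 0.0
```

```bash
python3 -c "
from h import *
go(.587,.326,.2,90.5)"
```

```text
now [0.5741 0.2659 0.1912] [1.7998e+02 3.0000e-02 9.0320e+01] t 9.88 w 0.763 F [ 0.8  0.1 -0.3] grip 0.0
shift [ 0.06    0.0132 -0.0088] spin -0.0031
```

Call:
carry_out(
  plan=[
    {"hand":0.06,"translation":[0.04,0.01,-0.008],"spin":0.0},
    {"hand":0.06,"translation":[0.06,0.013,-0.008],"spin":0.0},
    {"hand":0.06,"translation":[0.06,0.013,-0.008],"spin":0.0},
    {"hand":0.06,"translation":[0.06,0.013,-0.008],"spin":0.0},
    {"hand":0.06,"translation":[0.06,0.013,-0.008],"spin":0.0},
  ],
)

```text
time: 10.3
eef_pos: [0.5869, 0.3226, 0.1985]
tool_rot: [-180.0, 0.1, 90.3]
contact_force: [0.3, 0.4, -0.3]
gripper_width: 0.699
grip_force: 0.0
```

```bash
python3 -c "
from h import *
wrist('w10.png',.068)
go(.587,.326,.060,90.3)"
```

```text
px [323. 214.] n 6557 z 0.0679 ztop 0.068 rect [589.1 325.8 146.9  30.9 -89.8]
now [0.5872 0.3219 0.1987] [-1.7998e+02  1.3000e-01  9.0210e+01] t 10.35 w 0.704 F [-0.2 -0.4 -0. ] grip 0.0
shift [ 4.100e-03 -1.000e-04  1.387e-01] spin -0.0015
```

Call:
carry_out(
  plan=[
    {"hand":0.06,"translation":[0.002,0.002,0.04],"spin":0.0},
    {"hand":0.06,"translation":[0.002,0.002,0.08],"spin":0.0},
    {"hand":0.055,"translation":[0.002,0.002,0.12],"spin":0.0},
    {"hand":0.055,"translation":[0.002,0.002,0.138],"spin":0.0},
    {"hand":0.055,"translation":[0.002,0.002,0.139],"spin":0.0},
    {"hand":0.0,"translation":[0.002,0.002,0.139],"spin":0.0},
    {"hand":0.0,"translation":[0.002,0.002,0.139],"spin":0.0},
    {"hand":0.0,"translation":[0.002,0.002,0.139],"spin":0.0},
  ],
)

```text
time: 11.02
eef_pos: [0.5898, 0.3258, 0.0619]
tool_rot: [179.9, -0.0, 90.3]
contact_force: [-0.3, 0.4, -0.5]
gripper_width: 0.357
grip_force: 62.6
```

```bash
python3 -c "
from h import *
go(.5505,.0205,.18,33.2)"
```

```text
now [0.5898 0.3258 0.0619] [ 1.7987e+02 -3.0000e-02  9.0270e+01] t 11.02 w 0.357 F [-0.3  0.4 -0.5] grip 62.6
shift [-0.3052 -0.0408 -0.1181] spin 0.9961
```

Call:
carry_out(
  plan=[
    {"hand":0.0,"translation":[0.0,0.0,-0.04],"spin":0.0},
    {"hand":0.0,"translation":[-0.01,0.0,-0.08],"spin":0.0},
    {"hand":0.0,"translation":[-0.04,-0.003,-0.1],"spin":0.12},
    {"hand":0.0,"translation":[-0.08,-0.01,-0.11],"spin":0.24},
    {"hand":0.0,"translation":[-0.12,-0.015,-0.11],"spin":0.36},
    {"hand":0.0,"translation":[-0.16,-0.02,-0.11],"spin":0.48},
    {"hand":0.0,"translation":[-0.2,-0.025,-0.11],"spin":0.6},
    {"hand":0.0,"translation":[-0.24,-0.03,-0.11],"spin":0.72},
  ],
)

```text
time: 11.68
eef_pos: [0.5599, 0.0841, 0.1717]
tool_rot: [179.9, -0.1, 48.7]
contact_force: [0.7, -0.0, -1.6]
gripper_width: 0.353
grip_force: 62.8
```

```bash
python3 -c "
from h import *
go(.5505,.0205,.15,33.2)"
```

```text
now [0.5599 0.0841 0.1717] [ 1.7989e+02 -9.0000e-02  4.8750e+01] t 11.68 w 0.353 F [ 0.7 -0.  -1.6] grip 62.8
shift [-0.054   0.0349  0.0217] spin 0.2714
```

Call:
carry_out(
  plan=[
    {"hand":0.0,"translation":[-0.03,0.018,0.0],"spin":0.12},
    {"hand":0.0,"translation":[-0.054,0.035,0.01],"spin":0.24},
    {"hand":0.0,"translation":[-0.054,0.035,0.02],"spin":0.272},
    {"hand":0.0,"translation":[-0.054,0.035,0.022],"spin":0.272},
    {"hand":0.0,"translation":[-0.054,0.035,0.022],"spin":0.272},
    {"hand":0.0,"translation":[-0.054,0.035,0.022],"spin":0.272},
  ],
)

```text
time: 12.18
eef_pos: [0.5517, 0.0242, 0.1492]
tool_rot: [-180.0, -0.1, 33.7]
contact_force: [-0.4, 0.8, 0.6]
gripper_width: 0.355
grip_force: 62.8
```

```bash
python3 -c "
from h import *
s=ctrl.get_state()
p,d,c=wrist('w11.png',[.09,.072,s['eef_pos'][2]+.006],.005)
go(.5505,.0205,.103,33.2)"
```

```text
px [447. 181.] n 9476 z 0.0899 ztop 0.09 rect [630.1 -12.2 101.5  31.8 -57.5]
px [468. 323.] n 1822 z 0.0897 ztop 0.09 rect [564.5 -74.6  79.4  25.3 -71.7]
px [482. 148.] n 706 z 0.0717 ztop 0.072 rect [660.3 -23.1  32.9   7.8 -56.3]
px [468. 258.] n 4787 z 0.0719 ztop 0.072 rect [593.6 -56.2  75.1  70.1 -57.6]
px [320. 249.] n 19854 z 0.1558 ztop 0.15520008562134463 rect [565.   33.9 116.   31.7  33.6]
now [0.5519 0.0243 0.1493] [ 1.7999e+02 -1.1000e-01  3.3710e+01] t 12.23 w 0.356 F [-0.4  0.7 -0.9] grip 62.8
shift [-0.0033  0.0024  0.0463] spin 0.0089
```

View pics/w11.png

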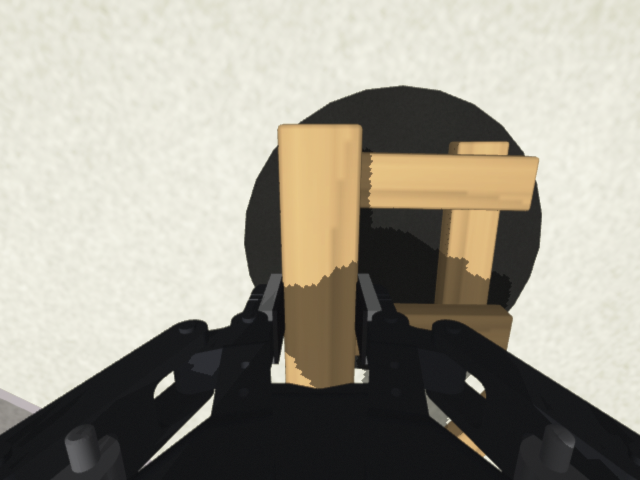

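The held slat at (320,249) lies above bottom_2 and crosswise over both second-layer slats at (447,181) and (468,323). It needs about 3 mm of correction, which I'll make while descending.

Call:
carry_out(
  plan=[
    {"hand":0.0,"translation":[-0.003,0.002,0.015],"spin":0.007},
    {"hand":0.0,"translation":[-0.003,0.002,0.03],"spin":0.007},
    {"hand":0.0,"translation":[-0.003,0.002,0.04],"spin":0.007},
    {"hand":0.0,"translation":[-0.003,0.002,0.044],"spin":0.007},
    {"hand":0.0,"translation":[-0.003,0.002,0.044],"spin":0.007},
    {"hand":0.0,"translation":[-0.003,0.002,0.044],"spin":0.007},
  ],
)

```text
time: 12.73
eef_pos: [0.5503, 0.0197, 0.1047]
tool_rot: [180.0, -0.0, 33.2]
contact_force: [0.3, -0.7, -0.4]
gripper_width: 0.358
grip_force: 62.8
```

```bash
python3 -c "
from h import *
wrist('w12.png',[.11,.09],.006)
go(.5505,.0205,.103,33.2)"
```

```text
px [319. 249.] n 19938 z 0.1113 ztop 0.11 rect [563.4  29.  116.7  31.8  33.1]
px [269. 181.] n 1319 z 0.09 ztop 0.09 rect [579.9  66.8  31.3   8.5  32.7]
px [475. 183.] n 16071 z 0.0899 ztop 0.09 rect [629.5 -11.4 103.3  31.7 -57.5]
px [280. 368.] n 307 z 0.0899 ztop 0.09 rect [501.   14.1  24.    6.3  33.1]
px [360. 369.] n 353 z 0.0899 ztop 0.09 rect [524.3 -22.6  23.    7.5  34.8]
px [534. 356.] n 942 z 0.0894 ztop 0.09 rect [579.2 -93.3  36.7  13.7  89.8]
now [0.5506 0.0196 0.105 ] [ 1.7997e+02 -7.0000e-02  3.3150e+01] t 12.78 w 0.356 F [ 0.1 -1.2 -0.6] grip 62.8
shift [ 0.0005 -0.0008  0.002 ] spin -0.0008
```

Call:
carry_out(
  plan=[
    {"hand":0.0,"translation":[0.0,-0.0005,0.003],"spin":0.0},
    {"hand":0.0,"translation":[0.0,-0.0005,0.003],"spin":0.0},
    {"hand":0.0,"translation":[0.0,-0.0005,0.003],"spin":0.0},
    {"hand":0.045,"translation":[0.0,-0.0005,0.003],"spin":0.0},
    {"hand":0.05,"translation":[0.0,-0.0005,0.003],"spin":0.0},
    {"hand":0.05,"translation":[0.0,-0.0005,-0.03],"spin":0.0},
    {"hand":0.05,"translation":[0.0,-0.0005,-0.07],"spin":0.0},
    {"hand":0.06,"translation":[0.0,-0.0005,-0.1],"spin":0.0},
  ],
)

```text
time: 13.45
eef_pos: [0.5501, 0.0196, 0.2067]
tool_rot: [180.0, -0.1, 33.1]
contact_force: [1.0, 0.0, 0.9]
gripper_width: 0.694
grip_force: 0.0
```

```bash
python3 -c "
from h import *
wrist('w13.png',[.108,.09],.006)
go(.4515,-.1755,.2,-4.1)"
```

```text
px [319. 226.] n 8438 z 0.108 ztop 0.108 rect [549.7  20.3 147.4  31.7  33.1]
px [290. 165.] n 560 z 0.09 ztop 0.09 rect [579.7  66.4  30.9   9.6  32. ]
px [412. 166.] n 6075 z 0.0899 ztop 0.09 rect [629.2 -10.9 104.7  31.8 -57.5]
px [294. 289.] n 330 z 0.0899 ztop 0.09 rect [496.1  10.9  33.5   7.4  32.1]
px [404. 288.] n 3683 z 0.0898 ztop 0.09 rect [545.4 -66.4 106.5  33.4 -56.9]
now [0.554  0.0201 0.2131] [179.61  -0.64  33.1 ] t 13.5 w 0.702 F [2.1 0.9 3.9] grip 0.0
shift [-0.1927  0.1079  0.0131] spin 0.6493
```

Call:
carry_out(
  plan=[
    {"hand":0.06,"translation":[-0.193,0.108,0.012],"spin":0.65},
    {"hand":0.06,"translation":[-0.193,0.108,0.012],"spin":0.65},
    {"hand":0.06,"translation":[-0.193,0.108,0.012],"spin":0.65},
    {"hand":0.06,"translation":[-0.193,0.108,0.012],"spin":0.65},
    {"hand":0.06,"translation":[-0.193,0.108,0.012],"spin":0.65},
    {"hand":0.06,"translation":[-0.193,0.108,0.012],"spin":0.65},
    {"hand":0.06,"translation":[-0.193,0.108,0.012],"spin":0.65},
    {"hand":0.06,"translation":[-0.193,0.108,0.012],"spin":0.65},
  ],
)

```text
time: 14.17
eef_pos: [0.447, -0.1766, 0.1924]
tool_rot: [-180.0, -0.0, -4.2]
contact_force: [0.2, 0.5, 0.2]
gripper_width: 0.699
grip_force: 0.0
```

Call:
carry_out(
  plan=[
    {"hand":0.06,"translation":[0.0,0.0,0.0],"spin":0.0},
    {"hand":0.06,"translation":[0.0,0.0,0.0],"spin":0.0},
  ],
)

```text
time: 14.33
eef_pos: [0.4481, -0.1746, 0.1925]
tool_rot: [-180.0, -0.0, -3.9]
contact_force: [0.8, -0.4, 0.5]
gripper_width: 0.7
grip_force: 0.0
```

```bash
python3 -c "
from h import *
wrist('w14.png',[.068],.006)
go(.4515,-.1755,.060,-4.1)"
```

```text
px [148.  28.] n 3365 z 0.0721 ztop 0.068 rect [603.7 -63.7  56.2  33.3  34.2]
px [51. 95.] n 2174 z 0.0717 ztop 0.068 rect [560.2  13.7  66.7  17.1  33.1]
px [216. 107.] n 712 z 0.0717 ztop 0.068 rect [ 543.8 -104.3   33.2   11.4  -56.6]
px [122. 186.] n 422 z 0.0713 ztop 0.068 rect [491.1 -20.3  36.2   8.7 -56. ]
px [321. 212.] n 6938 z 0.068 ztop 0.068 rect [ 453.1 -175.7  147.4   31.    -4.2]
now [ 0.448  -0.1747  0.1924] [-1.7998e+02 -3.0000e-02 -3.9200e+00] t 14.38 w 0.702 F [-0.2  0.5  0. ] grip 0.0
shift [0.0036 0.0005 0.1324] spin 0.0032
```

Call:
carry_out(
  plan=[
    {"hand":0.06,"translation":[0.004,0.001,0.04],"spin":0.004},
    {"hand":0.06,"translation":[0.004,0.001,0.08],"spin":0.004},
    {"hand":0.055,"translation":[0.004,0.001,0.115],"spin":0.004},
    {"hand":0.055,"translation":[0.004,0.001,0.132],"spin":0.004},
    {"hand":0.055,"translation":[0.004,0.001,0.133],"spin":0.004},
    {"hand":0.0,"translation":[0.004,0.001,0.133],"spin":0.004},
    {"hand":0.0,"translation":[0.004,0.001,0.133],"spin":0.004},
    {"hand":0.0,"translation":[0.004,0.001,0.133],"spin":0.004},
  ],
)

```text
time: 15.05
eef_pos: [0.4527, -0.1778, 0.0612]
tool_rot: [179.9, -0.2, -4.3]
contact_force: [-0.6, -0.3, -0.4]
gripper_width: 0.36
grip_force: 61.5
```

```bash
python3 -c "
from h import *
go(.604,-.0635,.16,33.2)"
```

```text
now [ 0.4527 -0.1778  0.0612] [179.95  -0.21  -4.32] t 15.05 w 0.36 F [-0.6 -0.3 -0.4] grip 61.5
shift [ 0.1423 -0.1254 -0.0988] spin -0.6548
```

Call:
carry_out(
  plan=[
    {"hand":0.0,"translation":[0.0,0.0,-0.04],"spin":0.0},
    {"hand":0.0,"translation":[0.0,0.0,-0.08],"spin":-0.1},
    {"hand":0.0,"translation":[0.02,-0.02,-0.1],"spin":-0.22},
    {"hand":0.0,"translation":[0.045,-0.045,-0.1],"spin":-0.34},
    {"hand":0.0,"translation":[0.07,-0.07,-0.1],"spin":-0.46},
    {"hand":0.0,"translation":[0.1,-0.095,-0.1],"spin":-0.58},
    {"hand":0.0,"translation":[0.13,-0.115,-0.1],"spin":-0.655},
    {"hand":0.0,"translation":[0.142,-0.125,-0.1],"spin":-0.655},
  ],
)

```text
time: 15.72
eef_pos: [0.6067, -0.0598, 0.1616]
tool_rot: [179.9, -0.4, 33.6]
contact_force: [-0.2, 1.5, -0.3]
gripper_width: 0.356
grip_force: 61.6
```

Call:
carry_out(
  plan=[
    {"hand":0.0,"translation":[0.0,0.0,0.006],"spin":0.0},
    {"hand":0.0,"translation":[0.0,0.0,0.01],"spin":0.0},
    {"hand":0.0,"translation":[0.0,0.0,0.01],"spin":0.0},
  ],
)

```text
time: 15.97
eef_pos: [0.6003, -0.0651, 0.1486]
tool_rot: [-180.0, 0.2, 33.1]
contact_force: [-0.6, -0.8, -0.8]
gripper_width: 0.356
grip_force: 61.6
```

```bash
python3 -c "
from h import *
s=ctrl.get_state()
wrist('w15.png',[.09,.108,s['eef_pos'][2]+.006],.005)
go(.604,-.0635,.105,33.2)"
```

```text
px [221. 192.] n 7465 z 0.09 ztop 0.09 rect [581.4 -11.5 130.4  62.   33.4]
px [141. 224.] n 12924 z 0.108 ztop 0.108 rect [557.4  23.1 131.8  33.9  33.2]
px [319. 247.] n 20206 z 0.1556 ztop 0.15462552860551154 rect [614.  -55.4 117.2  31.7  33.1]
now [ 0.6003 -0.0655  0.149 ] [1.800e+02 1.400e-01 3.306e+01] t 16.02 w 0.364 F [ 1.1  0.2 -0.3] grip 61.6
shift [0.0042 0.0003 0.044 ] spin -0.0025
```

View pics/w15.png

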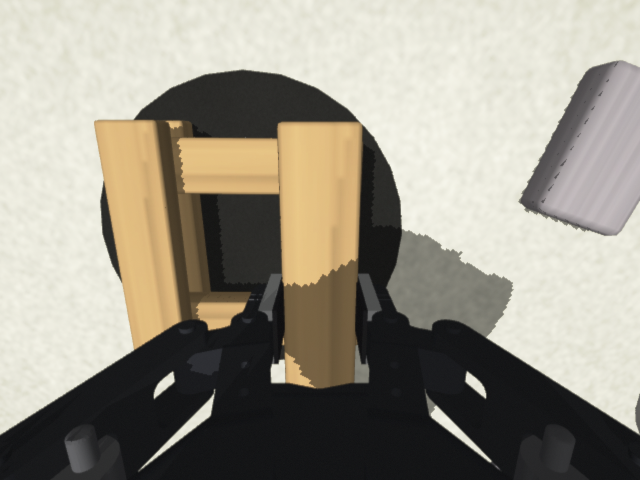

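The held slat at (319,247) is parallel to the first top slat at (141,224). It needs about 3 mm forward and about 2.4 mm more spacing.

Call:
carry_out(
  plan=[
    {"hand":0.0,"translation":[0.003,0.0024,0.015],"spin":0.0},
    {"hand":0.0,"translation":[0.003,0.0024,0.03],"spin":0.0},
    {"hand":0.0,"translation":[0.003,0.0024,0.04],"spin":0.0},
    {"hand":0.0,"translation":[0.003,0.0024,0.044],"spin":0.0},
    {"hand":0.0,"translation":[0.003,0.0024,0.044],"spin":0.0},
    {"hand":0.0,"translation":[0.003,0.0024,0.044],"spin":0.0},
  ],
)

```text
time: 16.52
eef_pos: [0.6057, -0.0647, 0.1057]
tool_rot: [180.0, -0.0, 33.1]
contact_force: [0.6, 0.4, -0.2]
gripper_width: 0.356
grip_force: 61.6
```

```bash
python3 -c "
from h import *
wrist('w16.png',[.11],.005)
go(.604,-.0635,.103,33.2)"
```

```text
px [319. 248.] n 20242 z 0.1128 ztop 0.11 rect [618.8 -55.3 118.7  32.2  33.1]
px [ 81. 243.] n 18536 z 0.1081 ztop 0.11 rect [565.1  26.2 115.5  32.9  33. ]
now [ 0.6061 -0.0646  0.1061] [ 1.7995e+02 -5.0000e-02  3.3140e+01] t 16.57 w 0.358 F [ 0.  -0.  -0.5] grip 61.6
shift [-0.0012 -0.002   0.0031] spin -0.001
```

Call:
carry_out(
  plan=[
    {"hand":0.0,"translation":[-0.0013,0.0007,0.003],"spin":0.0},
    {"hand":0.0,"translation":[-0.0013,0.0007,0.0045],"spin":0.0},
    {"hand":0.0,"translation":[-0.0013,0.0007,0.0045],"spin":0.0},
    {"hand":0.045,"translation":[-0.0013,0.0007,0.0045],"spin":0.0},
    {"hand":0.05,"translation":[-0.0013,0.0007,0.0045],"spin":0.0},
    {"hand":0.05,"translation":[-0.0013,0.0007,-0.03],"spin":0.0},
    {"hand":0.05,"translation":[-0.0013,0.0007,-0.07],"spin":0.0},
    {"hand":0.06,"translation":[-0.0013,0.0007,-0.11],"spin":0.0},
  ],
)

```text
time: 17.23
eef_pos: [0.6043, -0.0654, 0.216]
tool_rot: [-179.9, 0.1, 33.2]
contact_force: [1.1, 1.0, 0.9]
gripper_width: 0.695
grip_force: 0.0
```

Call:
carry_out(
  plan=[
    {"hand":0.065,"translation":[-0.05,-0.045,-0.04],"spin":0.0},
    {"hand":0.065,"translation":[-0.05,-0.045,-0.06],"spin":0.0},
    {"hand":0.065,"translation":[-0.05,-0.045,-0.06],"spin":0.0},
    {"hand":0.065,"translation":[-0.05,-0.045,-0.06],"spin":0.0},
    {"hand":0.065,"translation":[-0.05,-0.045,-0.06],"spin":0.0},
    {"hand":0.065,"translation":[-0.05,-0.045,-0.06],"spin":0.0},
  ],
)

```text
time: 17.73
eef_pos: [0.5385, -0.0554, 0.2739]
tool_rot: [-179.9, 0.1, 33.2]
contact_force: [-1.3, 0.4, -0.4]
gripper_width: 0.759
grip_force: 0.0
```

```bash
python3 -c "
from h import *
wrist('w17.png',[.108,.09,.072],.004)
go(.604,-.0635,.103,33.2)"
```

```text
px [256. 153.] n 6187 z 0.108 ztop 0.108 rect [549.9  19.9 147.9  32.1  33.1]
px [370. 152.] n 6193 z 0.1079 ztop 0.108 rect [605.2 -64.3 148.5  32.1  33.1]
px [231. 102.] n 271 z 0.09 ztop 0.09 rect [578.8  67.   30.3   6.7  32.9]
px [313. 102.] n 2972 z 0.09 ztop 0.09 rect [618.5   4.7  70.7  31.9 -57. ]
px [314. 213.] n 2293 z 0.0899 ztop 0.09 rect [535.  -49.7  70.7  35.  -56.8]
px [278. 160.] n 223 z 0.0716 ztop 0.072 rect [556.5   7.   71.    4.2  34.8]
px [349. 157.] n 323 z 0.0717 ztop 0.072 rect [594.8 -52.4  70.    4.   34.4]
now [ 0.5385 -0.0554  0.2735] [-1.799e+02  1.200e-01  3.316e+01] t 17.78 w 0.761 F [ 0.4 -0.4 -0.9] grip 0.0
shift [0.0504 0.0426 0.1705] spin -0.0008
```

View pics/w17.png

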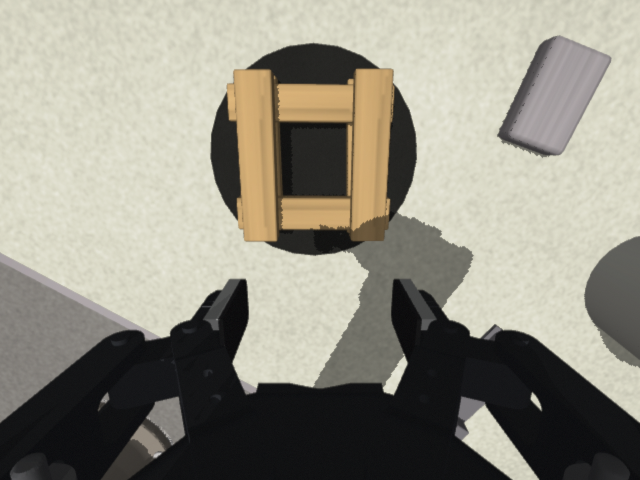

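The view shows a square three-layer tower. The top slats at (256,153) and (370,152) are 100.7 mm apart, parallel and flush, and the gripper is clear of everything.

```bash
python3 -c "
from h import *
print(ctrl.sign_off())"
```

```text
the job is handed in; nothing more can be done
None
```

The tower is finished and handed in at about 18 s: the missing second-layer slat is in, and the last two lie flat, parallel and 100.7 mm apart above the bottom slats; the new second-layer slat sits about 3 mm lengthwise off its neighbour.

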